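# Clear the surface plate: sort the clamping parts and lock the bin with its retaining bar

### The job

Clear the mixed clamping parts off the granite plate: lower both hex bolts into the plain bin and stand the V-block upright on the floor of the bin that has notched posts, without letting anything fall into the bins from above. Then take the flat bar off its sloping rest and lay it across that bin, in the notches of both posts, so that the V-block cannot jump out when the bin is carried. Leave the spool, the jar and the nozzle where they stand.

Things in the scene. Friction and masses are not known exactly. Their poses are not given: they have to be found in the camera images.
- plate: Dark grey granite surface plate lying on the bench, 370 x 330 mm, top face 60 mm above the bench. Origin: centre of its underside. Always in the same place.
- bolt1: Steel bolt lying on the plate, 140 mm long along its x axis: round shank 18 mm in diameter, hexagons 28 mm across flats near both ends (head at x = -70 to -56 mm, nut at +44 to +60 mm). Origin on the shank's axis at mid length, 14 mm above what it lies on; shank free to grasp from x = -56 to +44 mm. About 0.35 kg.
- bolt2: A second bolt like bolt1.
- vblock: Steel V-block standing on the plate, 64 mm long (x) by 44 mm wide (y) by 40 mm high, a 90 degree V groove along x in its top; grasp it across the 44 mm width. Origin: centre of its underside. About 0.65 kg.
- plain_bin: Blue open bin without posts, fixed on the bench, outside 172 mm (its x) by 150 mm (its y) by 50 mm high, walls and floor 4 mm. Origin: centre of its underside. Stands left or right of the plate.
- post_bin: Blue bin like the plain one, fixed, with a steel post, 10 mm thick, outside the middle of each short end wall (posts at x = -92 and +92 mm). Each post's top has a notch 36 mm wide (y = -18 to +18 mm), notch floor 65 mm above the bench, ears up to 79 mm. The notch line is the bin's x axis. Origin: centre of its underside. On the other side of the plate.
- rest: Plywood sloping rest, fixed on the plate near its far side, 220 mm wide (y); its 115 mm long face slopes 35 degrees, low edge towards the robot, rising along +x to 76 mm above the plate. Two 12 mm square stops on the face (y = -75 and +75 mm) hold the bar's lower edge. Origin: centre of its foot, on the plate's top.
- bar: Plain aluminium bar, 200 mm long (its y axis), 28 mm wide (x), 16 mm thick (z), about 0.25 kg. Starts flat on the rest's 35 degree face, lengthwise across the slope: z is the slope's outward normal, x points up the slope. Origin: centre of its underside (on the slope). Grasp across the 28 mm width, tool tilted to about the slope's normal.
- spool: Brass wire spool, 72 mm in diameter, 55 mm high, on the bench beyond the plate; leave it. Origin: centre of its underside.
- flux: White jar, 60 mm in diameter, 120 mm high, on the bench beyond the plate; leave it. Origin: centre of its underside.
- nozzle: Dark steel conical nozzle, 60 mm in diameter, 55 mm high, on the bench beyond the plate; leave it. Origin: centre of its underside.

How it is judged:
By the outcome, as a careful person would: the job done as asked, in the order asked, and still so for the second after the job is handed in, with the robot touching nothing.
It also fails if it takes over 72 s, if anything falls off the work surface, if the arm or the gripper's body presses on something with over 40 N, if the wrist force passes 120 N, or if a joint passes its speed limit or range.

### The arm

A 7-joint arm with a two-finger parallel gripper is mounted at the origin on the work surface. World frame = base frame: x ahead of the robot, y to its left, z up, the work surface at z = 0. Lengths are in m, angles in rad, forces in N, time in s.
With the tool pointing down it reaches from about 0.4 to 0.75 m from the base axis. Payload 19.5 kg.
Tool frame: the origin (TCP) lies midway between the tips of the shut fingers; the grasp point (between the pads) lies 19 mm behind it; z points along the fingers, y is the line along which they close (so a half turn about z gives the same grasp; the last joint's range is limited). The gripper opens to 85 mm and grips with 20 to 120 N. Pads are 22 mm wide; open, the fingers measure 114 mm over their backs; the gripper's body (76 mm by 85 mm) begins 54 mm behind the grasp point. The pads swing forward as they close: fully open they stand 13 mm farther back than shut.
Start: joints at [-1.318, 0.707, -0.028, 1.485, 0.022, 0.951, -0.075], TCP at [0.167, 0.55, 0.231] pointing down, gripper open.
Joint ranges: [-2.71, 2.71], [-0.32, 2.16], [-1.57, 1.52], [0, 2.45], [-1.46, 4.6], [0, 2.02], [-2.83, 2.83]. Speed limits (rad/s): [1.89, 1.89, 2.57, 2.57, 3.01, 3.01, 3.01].

### API

Orientations are given as a 3x3 rotation matrix whose columns are the frame's x, y, z axes.
In Python, from station import arm, inverse_kinematics, read_camera, camera_model, order gives the robot as it stands. Calls block until the motion is done:
- arm.goto(position, orientation): joint-space move of the TCP to a pose.
- arm.move_linear(position, orientation=None, rate=0.15): straight line of the TCP; orientation=None keeps the orientation; rate is the mean speed in m/s.
- arm.set_joints(angles): joint-space move.
- arm.set_gripper(opening, effort=None): opening from 0.0 (shut) to 1.0 (fully open); effort is the grip in N (None keeps the last); returns when the fingers have stopped.
- arm.wait(seconds).
- inverse_kinematics(position, orientation): joint angles nearest the present ones, or None.
- arm.state(): the state.
- read_camera(name): name is "side" or "top"; returns the picture (400x640x3 uint8, blue, green, red); there is no depth.
- camera_model(name): a dict with "fx", "fy", "cx", "cy" (pixels), "dist" ([k1, k2, p1, p2, k3] as OpenCV has them; the pictures are not rectified), "world_to_cam" (4x4, takes a point from world to camera coordinates). Camera axes: x right, y down, z forward; pixel columns grow to the right and rows downward; lengths in m; the calibration is good to about 2 mm. A picture is of the moment at which its call begins. camera_model takes no time and is no camera call.
A pose or a line that the arm cannot do raises arm.IKError and nothing moves.
- order.finish_job(): hands the job in; it is judged then, once.
The state is a dict: "time": time; "q": joint angles; "qd": joint speeds; "joint_efforts": joint torques, N m; "tcp_pos": TCP position; "eef_rot": TCP orientation; "ft_force": force on the tool from outside, world axes, zero at the start; "wrist_torque": the same for the moment, N m; "width": opening from 0.0 (shut) to 1.0 (fully open); "gripper_force": force on a finger pad.
Only numpy, scipy, OpenCV 4.12 (cv2) and the standard library are available. Lean on these libraries where they do the work, as an engineer would, in place of code of your own. Each camera call takes 0.05 s, during which the arm holds its last target. There are 200 camera calls.

## Working session

There is one attempt and no reset: what is moved stays moved. The work goes in short steps, each a Python script; the robot and the scene stay as the last script left them, time stands still between calls to the robot, and variables do not carry over. Pictures are saved under pics/ and viewed, at most 10 in all, crops included, and the job is handed in when it is done.

```bash
mkdir -p pics; ls; python3 - <<'E'
from station import *
import cv2
for n in("top","side"):
    cv2.imwrite(f"pics/{n}0.png",read_camera(n)); m=camera_model(n); print(n,m)
s=arm.state(); print(s["time"],s["tcp_pos"],s["eef_rot"],s["width"])
E
```

```text
pics
top {'fx': 408.0651401795783, 'fy': 408.0651401795783, 'cx': 318.17394033763674, 'cy': 201.88621850734512, 'dist': array([-0.02800807,  0.        ,  0.        ,  0.        ,  0.        ]), 'world_to_cam': array([[-0.00888535, -0.99969466,  0.02305737,  0.0069288 ],
       [-0.99445866,  0.00641861, -0.10493225,  0.60137407],
       [ 0.10475221, -0.02386196, -0.99421204,  0.91045325],
       [ 0.        ,  0.        ,  0.        ,  1.        ]])}
side {'fx': 518.6428988162846, 'fy': 518.6428988162846, 'cx': 324.16746571606956, 'cy': 194.54220218336513, 'dist': array([-0.02073251,  0.        ,  0.        ,  0.        ,  0.        ]), 'world_to_cam': array([[ 0.86905373, -0.49465243, -0.00803704, -0.52570266],
       [-0.3246065 , -0.55789033, -0.76379906,  0.27067396],
       [ 0.37333127,  0.6663913 , -0.64540407,  1.23374389],
       [ 0.        ,  0.        ,  0.        ,  1.        ]])}
0.1 [0.16699451 0.54996559 0.23089444] [[-9.56855699e-01  2.90563446e-01 -2.35792010e-04]
 [ 2.90563537e-01  9.56855231e-01 -9.47868476e-04]
 [-4.97971119e-05 -9.75485913e-04 -9.99999523e-01]] 1.003241576969359
```

View pics/top0.png

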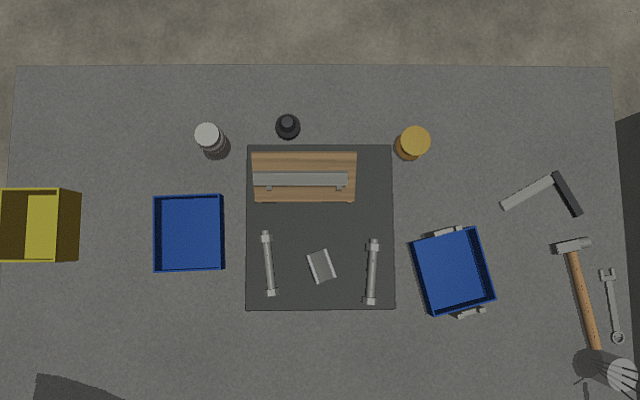

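View pics/side0.png

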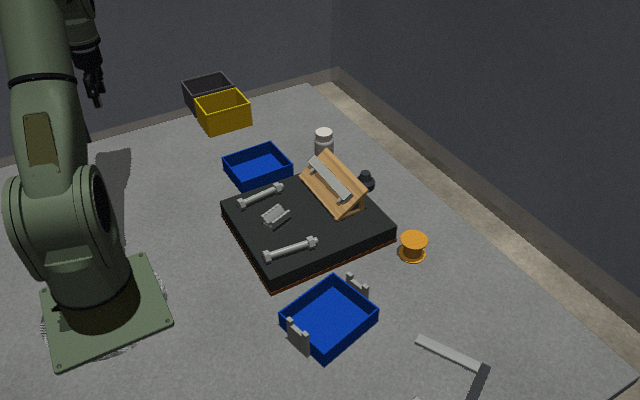

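```bash
cat > h.py <<'E'
import numpy as np, cv2
from station import *
def cam(n):
    m=camera_model(n); K=np.array([[m["fx"],0,m["cx"]],[0,m["fy"],m["cy"]],[0,0,1]]); return K,m["dist"],m["world_to_cam"]
def plane(n,px,z):
    K,d,T=cam(n); p=cv2.undistortPoints(np.float64(px).reshape(-1,1,2),K,d).reshape(-1,2)
    r=np.c_[p,np.ones(len(p))]@T[:3,:3]; c=-T[:3,:3].T@T[:3,3]
    return c+r*((z-c[2])/r[:,2])[:,None]
def proj(n,P):
    K,d,T=cam(n); return cv2.projectPoints(np.float64(P).reshape(-1,1,3),cv2.Rodrigues(T[:3,:3])[0],T[:3,3],K,d)[0].reshape(-1,2)
E
python3 - <<'E'
from h import *
im=cv2.imread("pics/top0.png"); hsv=cv2.cvtColor(im,cv2.COLOR_BGR2HSV)
def cs(mask,roi,amin):
    m=np.zeros_like(mask); x0,y0,x1,y1=roi; m[y0:y1,x0:x1]=mask[y0:y1,x0:x1]
    return [c for c in cv2.findContours(m,cv2.RETR_EXTERNAL,cv2.CHAIN_APPROX_NONE)[0] if cv2.contourArea(c)>amin]
br=((im.min(2)>85)*255).astype(np.uint8)
blue=cv2.inRange(hsv,(100,120,40),(130,255,255))
def rep(t,c,z):
    w=plane("top",c.reshape(-1,2),z)[:,:2]*1000
    r=cv2.minAreaRect(w.astype(np.float32)); print(t,z,np.round(r[0],1),np.round(r[1],1),round(r[2],1),cv2.boundingRect(c))
for c in cs(br,(248,205,390,308),40): rep("part",c,.074)
for c in cs(br,(248,165,360,200),40): rep("bar",c,.06+.055)
for c in cs(blue,(140,180,510,325),500): rep("bin",c,.05)
dark=((im.max(2)<75)*255).astype(np.uint8)
print("plate corners",np.round(plane("top",[(247,145),(391,145),(395,310),(246,310)],.06)*1000))
a=cv2.resize(im[140:312,240:400],None,fx=4.5,fy=3.48*1.0,interpolation=cv2.INTER_CUBIC)
a=cv2.resize(im[222:312,244:394],None,fx=5.3,fy=5.3,interpolation=cv2.INTER_CUBIC)
cv2.imwrite("pics/z.png",a)
s=cv2.imread("pics/side0.png"); cv2.imwrite("pics/zs.png",cv2.resize(s[140:370,215:435],None,fx=2.6,fy=2.6,interpolation=cv2.INTER_CUBIC))
E
```

```text
part 0.074 [457.6  -2.1] [68.5 47.2] 19.7 (306, 248, 31, 37)
part 0.074 [ 444.5 -113. ] [ 19.6 141.1] 85.4 (366, 239, 13, 66)
part 0.074 [465.2 114.1] [143.5  18.6] 6.2 (261, 230, 15, 67)
bar 0.11499999999999999 [642.7  43. ] [200.9  44.9] 89.7 (252, 168, 96, 22)
bin 0.05 [ 441.1 -298.1] [174.1 160.5] 13.8 (409, 226, 88, 91)
bin 0.05 [533.6 294.3] [171.3 157.5] 2.1 (153, 193, 72, 80)
plate corners [[ 729.  163.   60.]
 [ 728. -165.   60.]
 [ 359. -163.   60.]
 [ 363.  162.   60.]]
```

View pics/z.png

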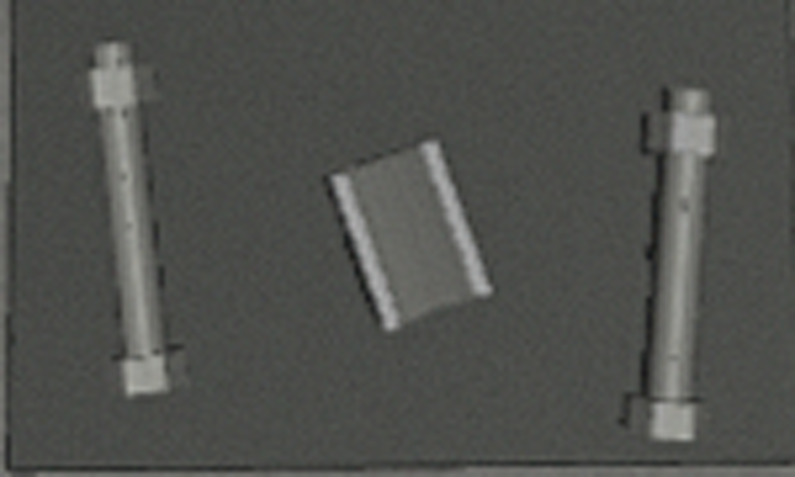

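View pics/zs.png

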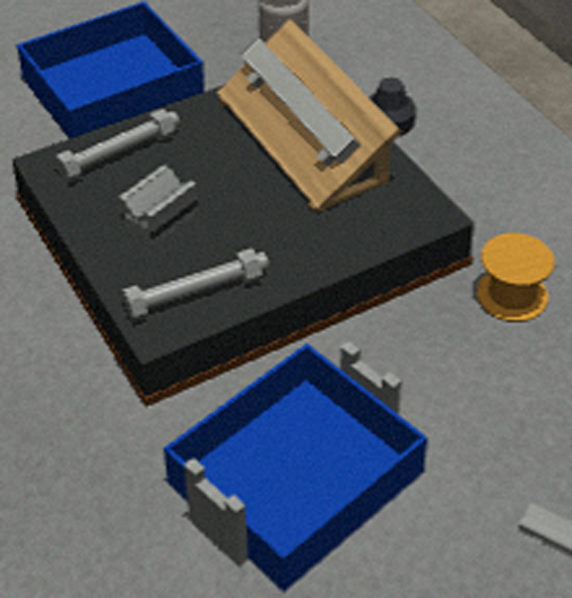

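Top crop: heads of both bolts at the near (lower) end, nuts with stub far: left bolt from px (265,230) to (272,297), right bolt (374,239)–(371,305); V-block turned about 20°. The side crop shows the post bin's posts at its near and far ends, and the bar held on the rest's stops. Next I measure the posts and the bar.

```bash
python3 - <<'E'
from h import *
t=cv2.imread("pics/top0.png"); s=cv2.imread("pics/side0.png")
tiles=[t[145:205,245:361],t[218:326,402:502],s[143:218,298:370],s[265:370,272:388]]
out=[]
for a,w in zip(tiles,[400]*4):
    f=min(400/a.shape[1],300/a.shape[0]); print(round(f,3)); b=cv2.resize(a,None,fx=f,fy=f,interpolation=cv2.INTER_CUBIC)
    c=np.zeros((300,400,3),np.uint8); c[:b.shape[0],:b.shape[1]]=b[:300,:400]; out.append(c)
cv2.imwrite("pics/c.png",np.vstack([np.hstack(out[:2]),np.hstack(out[2:])]))
def low(im,lo,sat):
    h=cv2.cvtColor(im,cv2.COLOR_BGR2HSV); return ((h[...,1]<sat)&(h[...,2]>lo)).astype(np.uint8)*255
def rects(im,roi,lo,sat,amin=15):
    x0,y0,x1,y1=roi; m=low(im,lo,sat)[y0:y1,x0:x1]
    for c in cv2.findContours(m,cv2.RETR_EXTERNAL,cv2.CHAIN_APPROX_NONE)[0]:
        if cv2.contourArea(c)>amin:
            c=c+[x0,y0]; print(" area",cv2.contourArea(c),"box",np.round(cv2.boxPoints(cv2.minAreaRect(c)),1).tolist(),"poly",cv2.approxPolyDP(c,2,True).reshape(-1,2).tolist())
print("bar top");rects(t,(245,150,361,203),100,50)
print("bar side");rects(s,(298,143,370,215),110,50)
print("posts top");rects(t,(402,218,502,326),125,60)
E
```

```text
3.448
2.778
4.0
2.857
bar top
 area 1100.5 box [[253.0, 172.0], [347.0, 172.0], [347.0, 189.0], [253.0, 189.0]] poly [[253, 172], [253, 184], [336, 185], [337, 189], [347, 184], [347, 172]]
bar side
 area 847.0 box [[334.0, 143.0], [369.0, 143.0], [369.0, 176.0], [334.0, 176.0]] poly [[334, 143], [334, 154], [356, 176], [362, 169], [369, 170], [369, 143]]
 area 848.0 box [[284.0, 153.60000610351562], [307.5, 135.8000030517578], [351.29998779296875, 193.39999389648438], [327.79998779296875, 211.3000030517578]] poly [[298, 143], [298, 172], [309, 163], [314, 167], [310, 170], [315, 168], [340, 196], [338, 201], [351, 193], [313, 154], [313, 143]]
posts top
 area 59.0 box [[456.79998779296875, 314.20001220703125], [474.1000061035156, 306.79998779296875], [476.20001220703125, 311.8999938964844], [459.0, 319.29998779296875]] poly [[475, 309], [462, 312], [458, 315], [459, 319], [476, 312]]
 area 61.5 box [[433.70001220703125, 232.10000610351562], [451.3999938964844, 226.1999969482422], [452.79998779296875, 230.39999389648438], [435.1000061035156, 236.3000030517578]] poly [[452, 228], [434, 232], [435, 236], [451, 231]]
 area 18.0 box [[455.29998779296875, 226.1999969482422], [460.70001220703125, 224.8000030517578], [461.79998779296875, 229.10000610351562], [456.3999938964844, 230.39999389648438]] poly [[460, 225], [456, 226], [457, 230], [461, 229]]
```

View pics/c.png

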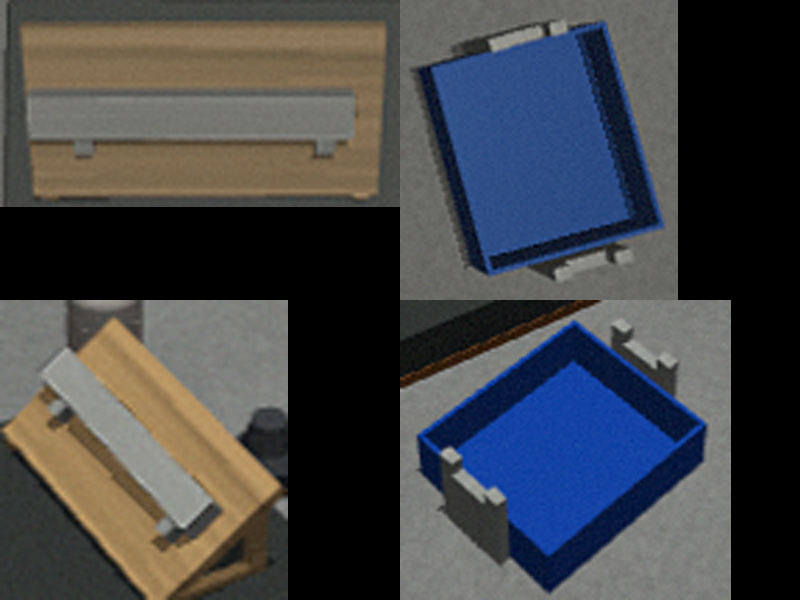

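Tiles: the bar's top face has its four corners clear in both views (top px ≈ (253,171),(347,172),(347,185),(253,185)). The post bin's rim corners are at ≈ (414,242),(476,226),(497,299),(434,316).

```bash
python3 - <<'E'
from h import *
def un(p,f,o): return (np.float64(p)+.5)/f-.5+np.float64(o)
bt=un([(27,90),(354,92),(354,138),(28,138)],3.448,(245,145))
bs=un([(66,47),(214,204),(183,228),(42,75)],4,(298,143))
P={}
pr=[]
for n,p in(("top",bt),("side",bs)):
    K,d,T=cam(n); u=cv2.undistortPoints(p.reshape(-1,1,2),K,d).reshape(-1,2); pr.append((T[:3],u.T))
X=cv2.triangulatePoints(pr[0][0],pr[1][0],pr[0][1],pr[1][1]); X=(X[:3]/X[3]).T
print("bar top face\n",np.round(X*1000,1),np.round(X.mean(0)*1000,1)); print([round(np.linalg.norm(X[i]-X[(i+1)%4])*1000,1) for i in range(4)], "reproj err",np.round(proj("top",X)-bt,1).tolist())
for n,p in(("top",un([(33,68),(205,22),(263,226),(88,272)],2.778,(402,218))),("side",un([(18,137),(173,22),(305,126),(150,257)],2.857,(272,265)))):
    w=plane(n,p,.05)[:,:2]*1000; print(n,np.round(w,1).tolist(),w.mean(0),[round(np.linalg.norm(w[i]-w[(i+1)%4]),1) for i in range(4)],[round(np.degrees(np.arctan2(*(w[i]-w[j])[::-1])),1) for i,j in((0,3),(1,2))])
for q in ([(452,228),(434,232)],[(475,309),(462,312)]): print(plane("top",q,.065).round(3).tolist())
# plain bin: rim in top view & side view crops
t=cv2.imread("pics/top0.png"); s=cv2.imread("pics/side0.png")
a=cv2.resize(t[183:283,143:235],None,fx=4,fy=4,interpolation=cv2.INTER_CUBIC); b=cv2.resize(s[135:205,210:305],None,fx=4.2,fy=4.2,interpolation=cv2.INTER_CUBIC)
o=np.zeros((400,780,3),np.uint8); o[:a.shape[0],:a.shape[1]]=a; o[:b.shape[0],380:380+b.shape[1]]=b[:, :400]; cv2.imwrite("pics/pb.png",o)
# shanks: brightness ridge -> axis, rows across; vblock corners on its top z=.1
E
```

```text
bar top face
 [[656.2 142.3 123.6]
 [655.7 -57.3 120.9]
 [629.9 -58.3 111.6]
 [632.3 142.5 106.6]] [643.5  42.3 115.7]
[np.float64(199.6), np.float64(27.4), np.float64(200.8), np.float64(29.2)] reproj err [[-0.4, 0.9], [-0.1, 0.3], [0.1, -0.3], [0.2, -0.5]]
top [[506.7, -211.7], [542.8, -355.4], [377.6, -395.4], [343.8, -251.0]] [ 442.71489668 -303.36687294] [np.float64(148.2), np.float64(170.0), np.float64(148.3), np.float64(167.7)] [np.float64(13.6), np.float64(13.6)]
side [[341.2, -255.3], [506.1, -213.6], [541.6, -358.7], [377.9, -399.7]] [ 441.68104681 -306.84865508] [np.float64(170.1), np.float64(149.4), np.float64(168.7), np.float64(149.1)] [np.float64(104.3), np.float64(103.7)]
[[0.537, -0.296, 0.065], [0.529, -0.254, 0.065]]
[[0.359, -0.34, 0.065], [0.353, -0.31, 0.065]]
```

View pics/pb.png

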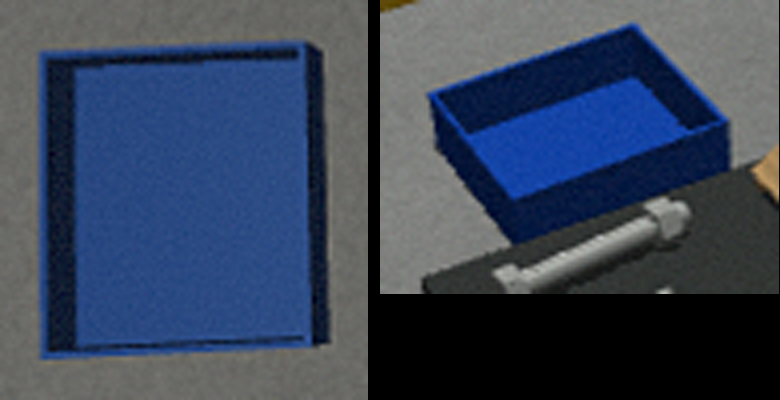

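Plain bin rim corners in the crop: top (40,50),(307,43),(313,346),(43,357); side (50,95),(256,25),(348,122),(132,198). Measuring these, the V-block and the bolts, with checks, then doing the first bolt.

```bash
cat >> h.py <<'E'
def un(p,f,o): return (np.float64(p)+.5)/f-.5+np.float64(o)
def down(yaw):  # tool z down, tool x along yaw (object's long axis), fingers close across it
    c,s=np.cos(yaw),np.sin(yaw); return np.array([[c,s,0],[s,-c,0],[0,0,-1.]])
def best(p,R):
    q0=np.array(arm.state()["q"]); o=[]
    for S in(np.eye(3),np.diag([-1.,-1,1])):
        q=inverse_kinematics(p,R@S)
        if q is not None: o.append((np.abs(np.array(q)-q0).max(),R@S))
    return min(o,key=lambda a:a[0])[1]
def rep(t):
    s=arm.state(); print(t,"t=%.1f"%s["time"],np.round(s["tcp_pos"],4),"w=%.3f"%s["width"],"g=%.0f"%np.max(s["gripper_force"]),"F",np.round(s["ft_force"],1))
def pick(xy,z,yaw,op,eff,hov=.15):
    p=np.array([*xy,hov]); R=best(p,down(yaw)); arm.set_gripper(op); arm.goto(p,R)
    arm.move_linear([*xy,z],rate=.12); rep("at"); arm.set_gripper(0,eff); rep("grip")
    arm.move_linear(p,rate=.15); rep("up")
def place(xy,z,yaw,op,hov=.15):
    p=np.array([*xy,hov]); R=best(p,down(yaw)); arm.goto(p,R)
    arm.move_linear([*xy,z+.012],rate=.15); arm.move_linear([*xy,z],rate=.03); rep("down"); arm.set_gripper(op); arm.wait(.15); arm.move_linear(p,rate=.15); rep("off")
E
cat > m.py <<'E'
from h import *
V=[]
for n,p in(("top",un([(40,50),(307,43),(313,346),(43,357)],4,(143,183))),("side",un([(50,95),(256,25),(348,122),(132,198)],4.2,(210,135)))):
    w=plane(n,p,.05)[:,:2]; V.append(w.mean(0)); print(n,np.round(w.mean(0),4),[round(np.linalg.norm(w[i]-w[(i+1)%4])*1000,1) for i in range(4)],[round(np.degrees(np.arctan2(*(w[i]-w[j])[::-1])),1) for i,j in((0,3),(1,2),(1,0))])
PB=np.mean(V,0)
o=(244,222)
w=plane("top",un([(330,177),(437,141),(492,292),(388,330)],5.3,o),.1)[:,:2]
d=w[0]+w[1]-w[2]-w[3]; VB=(w.mean(0),np.arctan2(d[1],d[0])); print("vb",VB,np.degrees(VB[1]),[round(np.linalg.norm(w[i]-w[(i+1)%4])*1000,1) for i in range(4)])
B=[]
for e in([(112,42),(147,393)],[(691,88),(672,439)]):
    a,b=plane("top",un(e,5.3,o),.074)[:,:2]; d=a-b; B.append(((a+b)/2,np.arctan2(d[1],d[0]))); print("bolt",np.round((a+b)/2,4),np.degrees(B[-1][1]),np.linalg.norm(d))
E
python3 m.py
```

```text
top [0.5336 0.2978] [np.float64(150.4), np.float64(169.4), np.float64(149.3), np.float64(171.4)] [np.float64(2.4), np.float64(2.0), np.float64(-88.8)]
side [0.5339 0.2954] [np.float64(171.0), np.float64(147.2), np.float64(170.3), np.float64(144.1)] [np.float64(92.1), np.float64(91.8), np.float64(2.0)]
vb (array([ 0.4585739 , -0.00138573]), np.float64(0.3494630211196844)) 20.02275620604907 [np.float64(45.0), np.float64(63.4), np.float64(43.8), np.float64(64.4)]
bolt [0.4659 0.1132] 5.896562000789456 0.1431129479796286
bolt [ 0.4449 -0.1128] -4.377953180794236 0.14281091176056046
```

```bash
cat > b1.py <<'E'
from m import *
y=np.radians(2); n=np.array([-np.sin(y),np.cos(y)])
pick(B[0][0],.0635,B[0][1],.7,60)
place(PB+.029*n,.0085,y,.4)
E
python3 b1.py | tail -5
```

```text
at t=3.3 [0.4661 0.1133 0.064 ] w=0.700 g=0 F [ 0.4 -0.2  0.8]
grip t=3.8 [0.466  0.1133 0.064 ] w=0.188 g=58 F [-1.3 -0.4 10.3]
up t=4.5 [0.4655 0.1134 0.1493] w=0.185 g=59 F [-0.3  0.4 -4.8]
down t=6.9 [0.5327 0.3255 0.0083] w=0.182 g=59 F [ 0.3  0.1 -2.8]
off t=8.5 [0.5324 0.3255 0.1492] w=0.402 g=0 F [ 0.1 -0.7 -0.8]
```

```bash
cat > b2.py <<'E'
from m import *
y=np.radians(2); n=np.array([-np.sin(y),np.cos(y)])
pick(B[1][0],.065,B[1][1],.7,60)
place(PB-.029*n,.0095,y,.4)
cv2.imwrite("pics/t1.png",read_camera("top")[183:312,143:400])
E
python3 b2.py | tail -5
```

```text
at t=11.4 [ 0.4451 -0.1128  0.0654] w=0.697 g=0 F [ 0.1 -0.1  0.7]
grip t=11.8 [ 0.4451 -0.1128  0.0655] w=0.184 g=58 F [-0.9  2.2 10.8]
up t=12.6 [ 0.4447 -0.1126  0.1493] w=0.185 g=59 F [ 0.5  0.1 -4.6]
down t=15.6 [0.5347 0.2677 0.0095] w=0.186 g=60 F [-2.8  1.2  4.7]
off t=17.1 [0.5344 0.2675 0.1492] w=0.398 g=0 F [-0.5  0.1 -0.9]
```

```bash
cat > v.py <<'E'
from m import *
pick(VB[0],.066,VB[1],.85,90)
place([.4422,-.305],.0105,np.radians(13.8),.72,.17)
E
python3 v.py | tail -5
python3 - <<'E'
from h import *
n=np.array([-np.sin(np.radians(35)),0,np.cos(np.radians(35))]); c=np.array([.6527,.0423,.1026])
for yw in(90,-90):
    z=-n; x=np.array([0,np.sign(yw),0.]); y=np.cross(z,x); R=np.c_[x,y,z]
    for h in(.003,.12): print(yw,h,inverse_kinematics(c+h*n,R))
t=read_camera("top"); s=read_camera("side"); cv2.imwrite("pics/t2f.png",t); cv2.imwrite("pics/s2f.png",s)
a=cv2.resize(t[140:330,140:510],None,fx=2,fy=2); b=cv2.resize(s[130:370,210:440],None,fx=1,fy=1)
o=np.zeros((380+220,760,3),np.uint8); o[:380,:740]=a; b=s[140:360,200:440]; o[380:,:240]=b; o[380:,260:660]=cv2.resize(t[220:330,402:502],(400,440))[:220]; cv2.imwrite("pics/t2.png",o)
E
```

```text
at t=19.6 [ 0.4588 -0.0013  0.0664] w=0.852 g=0 F [0.5 0.2 0.4]
grip t=19.9 [ 0.4588 -0.0011  0.0667] w=0.499 g=92 F [-2.   1.3 14.4]
up t=20.6 [ 0.4583 -0.0012  0.1494] w=0.505 g=92 F [-0.6  1.3 -6.1]
down t=23.5 [ 0.4423 -0.3049  0.0108] w=0.504 g=94 F [-1.8  3.3  8.8]
off t=25.2 [ 0.442  -0.3048  0.1694] w=0.719 g=0 F [-0.   0.1 -0.9]
90 0.003 [ 0.44899826  1.2660302  -1.34835622  1.99015331  2.01512254  1.25574258
 -1.6820767 ]
90 0.12 [ 0.47175266  0.97674913 -1.34673592  2.14718377  1.82133272  1.14620595
 -1.80634969]
-90 0.003 [ 0.44899826  1.2660302  -1.34835622  1.99015331  2.01512254  1.25574258
  1.45951595]
-90 0.12 [ 0.47175266  0.97674913 -1.34673592  2.14718377  1.82133272  1.14620595
  1.33524296]
```

View pics/t2.png

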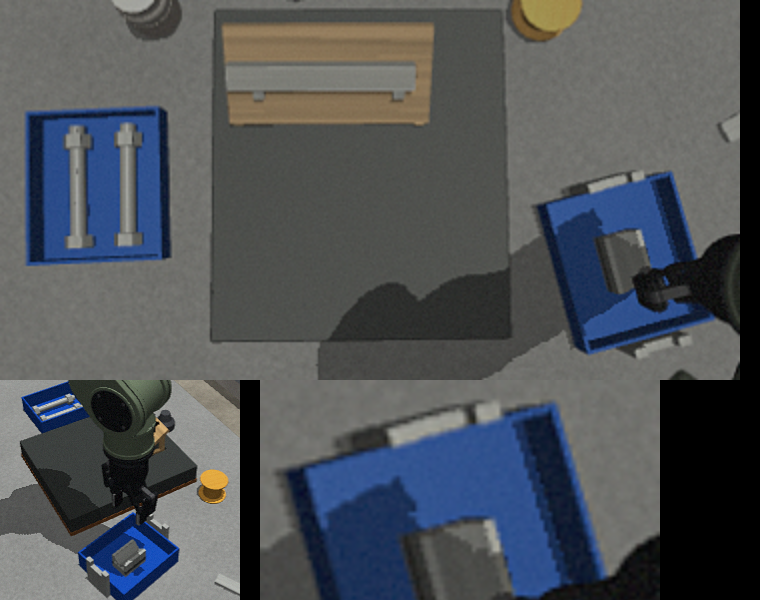

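The picture shows both bolts lying side by side on the floor of the plain bin and the V-block standing in the middle of the post bin (top px ≈ (452,271)). Now a via pose towards the bar, checking the IK branch.

```bash
cat >> h.py <<'E'
N=np.array([-np.sin(np.radians(35)),0,np.cos(np.radians(35))]); C=np.array([.6527,.0423,.1026])
def slope(s):
    z=-N; x=np.array([0,s,0.]); return np.c_[x,np.cross(z,x),z]
E
python3 - <<'E'
from h import *
print(np.round(arm.state()["q"],2))
arm.goto([.5,.0,.26],best([.5,.0,.26],down(np.pi/2)))
rep("via"); print(np.round(arm.state()["q"],2))
for s in(1,-1):
    for h in(.003,.1): print(s,h,np.round(inverse_kinematics(C+h*N,slope(s)),2))
E
```

```text
[ 0.27  0.8   0.54  1.71 -0.55  0.78 -0.26]
via t=26.5 [ 0.4999 -0.0013  0.2597] w=0.715 g=0 F [-0.  -0.3 -0.2]
[-0.24  0.58  0.32  1.71 -0.23  0.89  0.17]
1 0.003 [ 0.45  1.27 -1.35  1.99  2.02  1.26 -1.68]
1 0.1 [ 0.47  1.03 -1.35  2.13  1.86  1.17 -1.79]
-1 0.003 [ 0.45  1.27 -1.35  1.99  2.02  1.26  1.46]
-1 0.1 [ 0.47  1.03 -1.35  2.13  1.86  1.17  1.35]
```

```bash
python3 - <<'E'
from h import *
R=slope(1)
for H in (C+.08*N+[0,0,.12],C+.1*N+[-.03,0,.06]):
    q=inverse_kinematics(H,R); print(H,None if q is None else np.round(q,2))
    if q is not None: break
q0=np.array(arm.state()["q"]); q=np.array(q)
arm.set_gripper(.75)
for f in(.2,.4,.6,.8,1):
    arm.set_joints(q0+f*(q-q0)); s=arm.state(); print(f,np.round(s["time"],1),np.round(s["tcp_pos"],3),np.round(np.array(s["eef_rot"])[:,2],2))
    if s["tcp_pos"][2]<.17: break
E
```

```text
[0.60681389 0.0423     0.28813216] [-0.3   0.51  0.21  1.98 -0.33  0.06  0.18]
0.2 27.0 [0.524 0.009 0.256] [ 0.12  0.   -0.99]
0.4 27.3 [0.548 0.019 0.257] [ 0.24  0.01 -0.97]
0.6 27.6 [0.57  0.028 0.263] [ 0.35  0.01 -0.93]
0.8 27.9 [0.589 0.036 0.273] [ 0.47  0.01 -0.89]
1 28.2 [0.606 0.042 0.287] [ 0.57  0.   -0.82]
```

```bash
python3 - <<'E'
from h import *
R=slope(1)
for dz in (.1,.08,.06,.04,.02,0):
    H=C+.08*N+[0,0,dz]; q=inverse_kinematics(H,R); print(dz,None if q is None else np.round(q,2))
    if q is not None and q[2]<-1: break
q0=np.array(arm.state()["q"]); q=np.array(q)
for f in(.12,.25,.38,.5,.62,.75,.88,1):
    arm.set_joints(q0+f*(q-q0)); s=arm.state(); print(f,np.round(s["time"],1),np.round(s["tcp_pos"],3),np.round(np.array(s["eef_rot"])[:,2],2))
    if s["tcp_pos"][2]<.19: break
E
```

```text
0.1 [ 0.11  0.56 -0.47  2.    1.56  0.37 -1.66]
0.08 [ 0.43  0.78 -1.13  2.02  1.67  0.86 -1.67]
0.12 28.5 [0.572 0.066 0.245] [ 0.44  0.06 -0.9 ]
0.25 28.9 [0.536 0.079 0.212] [ 0.3   0.09 -0.95]
0.38 29.2 [0.508 0.079 0.191] [ 0.21  0.07 -0.98]
0.5 29.6 [0.496 0.07  0.18 ] [ 0.17  0.04 -0.99]
```

```bash
python3 - <<'E'
from h import *
R=slope(1)
H=C+.08*N+[0,0,.08]; q=np.array(inverse_kinematics(H,R)); print(np.round(q,2))
q0=np.array(arm.state()["q"])
for f in(.3,.6,1):
    arm.set_joints(q0+f*(q-q0)); s=arm.state(); print(f,np.round(s["time"],1),np.round(s["tcp_pos"],3),np.round(np.array(s["eef_rot"])[:,2],2))
    if s["tcp_pos"][2]<.16: break
else:
    arm.move_linear(C+.06*N,R,rate=.12); rep("pre"); arm.move_linear(C+.003*N,R,rate=.08); rep("at"); print(np.round(arm.state()["q"],2))
    a=read_camera("side")[120:240,280:400]; b=read_camera("top")[120:240,240:400]
    cv2.imwrite("pics/g.png",np.hstack([cv2.resize(a,(360,360)),cv2.resize(b,(440,330),interpolation=cv2.INTER_CUBIC)[:360] if 0 else cv2.copyMakeBorder(cv2.resize(b,(440,330)),0,30,0,0,0)]))
E
```

```text
[ 0.43  0.78 -1.13  2.02  1.67  0.86 -1.67]
0.3 30.0 [0.504 0.056 0.178] [ 0.2  -0.01 -0.98]
0.6 30.4 [0.536 0.046 0.192] [ 0.31 -0.03 -0.95]
1 30.9 [0.605 0.042 0.247] [ 0.57 -0.   -0.82]
pre t=31.8 [0.6183 0.0425 0.1523] w=0.752 g=0 F [ 0.3 -0.  -0.1]
at t=32.7 [0.6509 0.0424 0.1053] w=0.754 g=0 F [0.2 0.7 0.5]
[ 0.36  1.1  -1.03  1.99  2.04  0.96 -1.87]
```

View pics/g.png

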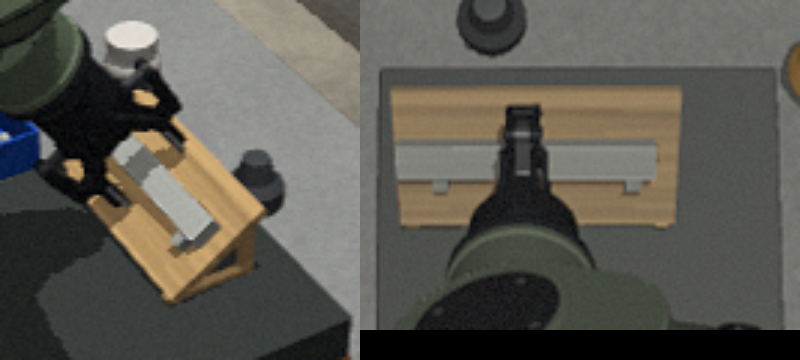

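The gripper straddles the bar at its middle (side px ≈ (330,170), top px ≈ (302,178)) and is clear of the stops. Gripping and lifting.

```bash
python3 - <<'E'
from h import *
arm.set_gripper(0,70); rep("grip")
arm.move_linear(C+.06*N,rate=.12); rep("lift")
arm.move_linear(C+.06*N+[-.03,0,.09],rate=.15); rep("up"); print(np.round(arm.state()["q"],2))
for P in([.53,-.05,.24],[.5,-.1,.24],[.48,-.15,.22],[.5,0,.26]):
    try: arm.move_linear(P,down(np.pi/2),rate=.12); rep("lvl"); break
    except arm.IKError as e: print(P,"no",e)
print(np.round(arm.state()["q"],2))
Q=[.4422,-.305,.2]
for y in(13.8,193.8):
    q=inverse_kinematics(Q,down(np.radians(y))); print(y,None if q is None else np.round(q,2))
E
```

```text
grip t=33.2 [0.6505 0.043  0.1066] w=0.309 g=90 F [-25.1  -3.8  31.3]
lift t=33.8 [0.6185 0.042  0.1513] w=0.306 g=69 F [ 0.5  0.6 -3.4]
up t=34.6 [0.5883 0.042  0.2409] w=0.311 g=69 F [ 0.4 -0.  -2.9]
[ 0.43  0.78 -1.13  2.08  1.72  0.87 -1.75]
lvl t=36.0 [ 0.53   -0.0497  0.2399] w=0.306 g=69 F [-0.1  0.2 -3.2]
[ 0.59  0.86 -1.2   1.61  0.84  1.26 -0.76]
13.8 [ 1.    0.83 -0.92  1.65  0.74  1.05 -1.49]
193.8 [ 1.15  1.12 -1.56  1.65  1.12  1.53  1.33]
```

```bash
python3 - <<'E'
from h import *
R=down(np.radians(13.8))
arm.goto([.4422,-.305,.2],R); arm.move_linear([.4422,-.305,.098],rate=.12); rep("hov")
t=read_camera("top"); s=read_camera("side"); cv2.imwrite("pics/t3f.png",t); cv2.imwrite("pics/s3f.png",s)
a=cv2.resize(t[215:330,402:502],None,fx=4,fy=4,interpolation=cv2.INTER_CUBIC); b=cv2.resize(s[255:370,270:370],None,fx=4,fy=4,interpolation=cv2.INTER_CUBIC)
cv2.imwrite("pics/h.png",np.hstack([a,b]))
x,y=R[:2,0],-R[:2,1]
for n in("top","side"):   # where the bar's ends should show (underside .0935, top .1095) and notch floor corners
    for l,L,hw,z in(("bar top corners",.1,.014,.1095),("notch inner corners",.092,.018,.065)):
        P=[[*(np.array([.4422,-.305])+sx*L*x+sy*hw*y),z] for sx in(1,-1) for sy in(1,-1)]
        print(n,l,((proj(n,P)-np.array([402,215] if n=="top" else [270,255])+.5)*4-.5+([0,0] if n=="top" else [400,0])).round().tolist())
E
```

```text
hov t=38.0 [ 0.4425 -0.305   0.0986] w=0.308 g=69 F [ 0.1  0.3 -2.3]
top bar top corners [[179.0, 53.0], [229.0, 40.0], [283.0, 425.0], [334.0, 411.0]]
top notch inner corners [[149.0, 72.0], [210.0, 56.0], [240.0, 398.0], [302.0, 381.0]]
side bar top corners [[743.0, 44.0], [779.0, 71.0], [477.0, 243.0], [512.0, 275.0]]
side notch inner corners [[727.0, 99.0], [771.0, 133.0], [488.0, 281.0], [532.0, 322.0]]
```

View pics/h.png

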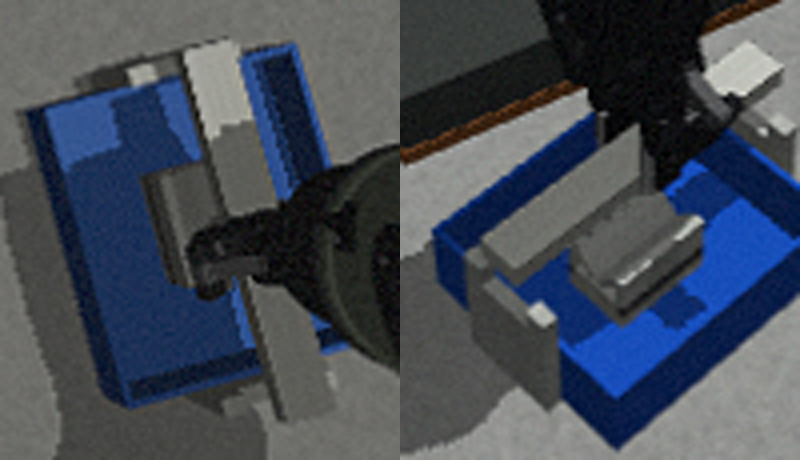

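The bar hovers just above the bin, lengthwise along the notch line: far end at crop px ≈ (183–235, 45), near end ≈ (280–334, 412), 1–2 px from the prediction. A numeric edge check gives the lateral offset before I lower it.

```bash
python3 - <<'E'
from h import *
t=cv2.imread("pics/t3f.png").astype(float); t0=cv2.imread("pics/top0.png").astype(float)
a=np.radians(13.8); y=np.array([-np.sin(a),np.cos(a)]); x=np.array([np.cos(a),np.sin(a)]); O=np.array([.4422,-.305])
def loc(p,z): w=plane("top",p,z)[:,:2]-O; return w@x*1000,w@y*1000
def cross(f,lo,hi,thr,rising):
    for i in range(lo,hi):
        u,v=f[i]-thr,f[i+1]-thr
        if (u<0<=v) if rising else (u>=0>v): return i+u/(u-v)
def edges(im,rows,guess,z,rising,name,th=25):
    P=[]
    for r in rows:
        b=im[r,:,0]-im[r,:,2]; g=guess(r); c=cross(b,int(g-6),int(g+6),th,rising)
        if c: P.append((c,r))
    X,Y=loc(P,z); k=np.polyfit(X,Y,1); res=Y-np.polyval(k,X); g=np.abs(res)<3; k=np.polyfit(X[g],Y[g],1)
    print(name,len(P),"y at x=0: %.1f  yaw err %.2f deg"%(k[1],np.degrees(np.arctan(k[0]))),"at x=+-92: %.1f %.1f"%(np.polyval(k,92),np.polyval(k,-92)))
# bar right top edge, gray->blue to its right (far half)
ln=lambda p,q,o=(402,215):(lambda r:(lambda Y:(p[0]+(q[0]-p[0])*(Y-p[1])/(q[1]-p[1]))/4+o[0])((r-o[1])*4))
for z in(.1095,):
    edges(t,range(230,256),ln((235,40),(331,403)),z,True,"bar right top edge (want -14)")
edges(t0,range(232,292),ln((297,42),(355,248)),.05,False,"rim right (want -75)")
edges(t,range(232,255),ln((297,42),(355,248)),.05,False,"rim right, now (want -75)")
edges(t0,range(250,310),ln((48,110),(130,405)),.05,True,"rim left/base")
E
```

```text
bar right top edge (want -14) 26 y at x=0: -14.9  yaw err -0.30 deg at x=+-92: -15.4 -14.4
rim right (want -75) 60 y at x=0: -66.5  yaw err -0.22 deg at x=+-92: -66.8 -66.1
rim right, now (want -75) 23 y at x=0: -74.2  yaw err 0.22 deg at x=+-92: -73.8 -74.5
rim left/base 60 y at x=0: 86.6  yaw err 0.24 deg at x=+-92: 87.0 86.3
```

Bar is about 1–2 mm off centre in the notch line, with 4 mm of room each side. I'll nudge it 1 mm and lower in guarded steps.

```bash
python3 - <<'E'
from h import *
a=np.radians(13.8); x=np.array([np.cos(a),np.sin(a)]); y=np.array([-np.sin(a),np.cos(a)])
p=np.array([.4422,-.305])+.0008*y-.0015*x
f0=arm.state()["ft_force"][2]
arm.move_linear([*p,.086],rate=.06)
for z in np.arange(.084,.0629,-.0015):
    arm.move_linear([*p,z],rate=.03); s=arm.state(); f=s["ft_force"]
    if f[2]-f0>4: break
rep("stop")
E
```

```text
stop t=42.0 [ 0.4407 -0.3046  0.0649] w=0.310 g=70 F [-2.9  0.3  7.6]
```

```bash
python3 - <<'E'
from h import *
p=arm.state()["tcp_pos"]
arm.set_gripper(.6); arm.wait(.2); rep("rel")
arm.move_linear([p[0],p[1],.2],rate=.15); rep("off")
arm.goto([.46,-.02,.3],best([.46,-.02,.3],down(np.radians(90)))); rep("away")
t=read_camera("top"); s=read_camera("side")
a=cv2.resize(t[215:330,402:502],None,fx=4,fy=4,interpolation=cv2.INTER_CUBIC); b=cv2.resize(s[255:370,270:370],None,fx=4,fy=4,interpolation=cv2.INTER_CUBIC)
cv2.imwrite("pics/f.png",np.hstack([a,b]))
E
```

```text
rel t=42.5 [ 0.4406 -0.3046  0.0645] w=0.600 g=0 F [0.6 0.4 0.2]
off t=43.6 [ 0.4404 -0.3045  0.1993] w=0.599 g=0 F [-0.3  0.4 -0.5]
away t=44.7 [ 0.4601 -0.0211  0.2994] w=0.597 g=0 F [-0.4  0.3  0.9]
```

View pics/f.png

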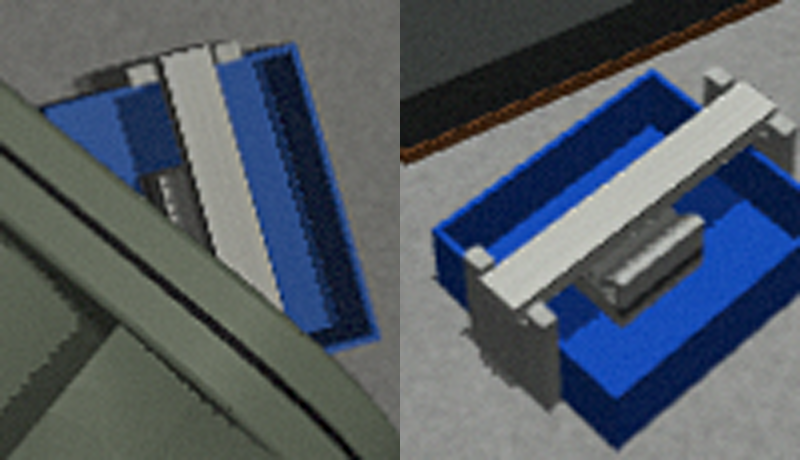

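The bar lies between the ears of both posts (far end crop px ≈ (187,50), near end in the side view ≈ (500,290)), with the V-block standing under it. Handing in.

```bash
python3 -c "
from station import *
print(order.finish_job())"
```

```text
the job is handed in; nothing more can be done
None
```

I handed the job in at about 45 s: both bolts lie in the plain bin, the V-block stands on the post bin's floor, and the bar rests in both notches above it; the spool, jar and nozzle were not touched.

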